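Shoot the hidden bolt of a lock case with a bolt key

TASK

Lock the low grey steel case on the bench: take the standing bolt key, reach its peg in under the hood at the back of the case, and feel along the sprung bar that you cannot see until the peg finds the slot in it. Push the peg well into the slot and use it to slide the bar to the robot's left until the bolt end has gone right through the keeper, then draw the key straight out and leave it standing upright on the bench behind the case, clear of the hood. Work gently, keep the key upright and leave the other things alone.

Things in the scene. Friction and masses are not known exactly. Their poses are not given: they have to be found in the camera images.
- case: Grey sheet-steel lock case fixed to the bench, 90 (x) x 200 (y) x 60 mm high; origin at the centre of its underside; x points to its back (away from the robot), y to its left, z up. Its back wall's outer face is at x = +16 mm. All places named 'of the case' are in this frame.
- hood_mouth (a point): Middle of the mouth of the hood on the back of the case, at [45, 0, 38] mm of the case. The hood juts from the back wall to x = +45 mm and is open to +x: roof at z 56 to 60 mm, two cheeks at y = +-40 to 44 mm reaching to the bench, a sill 16 mm high at x 12 to 16 mm. Inside, y -40 to +40 mm is free.
- bar_face (a point): Middle of the window at the back of the hood, [10, 0, 38] mm of the case, on the outer face of the flat steel bar that closes it; a fixed point of the case, not the slot. The bar is 5 mm thick and sprung: pressed toward -x it yields at 1.5 N, then 0.5 N per mm, hard stop after 6 mm. It slides along y with the bolt against about 8 N of friction. See peg_tip for its slot.
- peg_tip (a point): Centre of the free end of the key's peg. It must enter the bar's one upright slot: 13 mm wide (y), z 29 to 47 mm, at least 40 mm of free space behind. At the start the slot's centre lies anywhere from y = -28 to +8 mm of the case; it cannot be seen or measured and must be felt. The peg must go in 12 mm or more past the bar's rest face.
- keeper (a point): Centre of the keeper, a steel staple 26 x 7 mm and 54 mm high fixed at the case's left end, y 113 to 120 mm of the case; the bolt end slides through it.
- bolt (a joint): Travel of the bolt and bar toward the case's +y, m: 0 to 0.003 at the start, bolt end about flush with the case's left side; stop at 0.025; from 0.020 the bolt end has passed right through the keeper. It tells nothing of where the slot is.
- key: Bolt key standing on the bench, dark steel, 0.28 to 0.46 kg: foot 50 x 44 x 10 mm (x -12 to +38 mm, y +-22 mm), upright post 16 x 16 mm up to z = 108 mm, to be gripped near its top; round peg 9 mm thick along the key's -x at z = 38 mm, ending 68 mm from the post's axis (15 mm collar at its root). Origin: post's axis at the foot's underside; z up.
- post_top (a point): Centre of the top of the key's post, 108 mm above the foot's underside. With the foot on the bench the peg is level with the slot's middle. With key and case axes parallel, foot and post stay clear of the hood until the peg is 20 mm past the bar's rest face.
- can_silver: Silver aerosol can, 66 mm thick, 170 mm high, bystander; origin under its centre.
- screw_jar: Clear jar of screws with a red lid, 63 mm thick, 80 mm high, bystander; origin under its centre.
- tape_measure: Tape measure, 36 x 82 x 65 mm, bystander; origin under its centre.
- padlock: Brass padlock lying flat, 62 x 40 x 17 mm, bystander; origin under its centre.

How it is judged:
By the outcome, as a careful person would: the job done as asked, in the order asked, and still so for the second after the job is handed in, with the robot touching nothing.
It also fails if it takes over 51 s, if anything falls off the work surface, if the arm or the gripper's body presses on something with over 40 N, if the wrist force passes 120 N, or if a joint passes its speed limit or range.

ROBOT

A 6-joint arm with a two-finger parallel gripper is mounted at the origin on a cart in front of the work surface, level with it; the furniture and walls round the work are solid. World frame = base frame: x ahead of the robot, y to its left, z up, the work surface at z = 0. Lengths are in m, angles in degrees, forces in N, time in s.
With the tool pointing down it reaches from about 0.3 to 0.85 m from the base axis. Payload 5.4 kg.
Tool frame: the origin (TCP) lies at the very end of the fingers, on their centre line; the grasp point (between the pads) lies 19 mm behind it (grip_depth is the distance from the TCP to the grasp point, in m); z points along the fingers, x is the direction in which the jaws open and shut, and the axes are right-handed (so a half turn about z gives the same grasp; the last joint's range is limited). The gripper opens to 85 mm and grips with 20 to 120 N. Pads are 22 mm wide; open, the fingers measure 114 mm over their backs; the gripper's body (76 mm by 85 mm) begins 54 mm behind the grasp point. The pads swing forward as they close: fully open they stand 13 mm farther back than shut.
Start: joints at [55.399, 9.076, 91.501, -0, 79.423, -12.038], TCP at [0.221, 0.531, 0.231] pointing down, gripper open.
Joint ranges: [-166.64, 166.64], [-54.1, 131.32], [10.49, 154.53], [-73.88, 253.88], [9.74, 151.15], [-171.62, 171.62]. Speed limits (degrees/s): [147.25, 147.25, 180, 180, 180, 180].

INTERFACE

Orientations are given as a 3x3 rotation matrix whose columns are the frame's x, y, z axes.
In Python, from workcell import * gives the robot as it stands. The module is installed in compiled form; this text tells all that it offers.
- The arm moves only by the tool apply_moves, never from a script. Its argument "commands" is text: rows parted by semicolons, each of 5 numbers parted by spaces: the shift along the world's x, y, z in m, then the turn about the world's z in degrees, then the opening, from 0 (shut) to 1 (fully open). A call has 1 to 8 rows; each row is the pose to reach, as a shift and turn from the pose commanded when the call began; what a row does not reach only later rows make up. A row lasts 1/10 s, in which the tool goes at most 50 mm and 8.59 degrees, less where a joint would pass 70% of its speed; a pose out of reach is approached as far as the arm can. A call with a gripper value outside its range is refused whole. The fingers move at their own pace and stop on an object; "grip_force" is the grip in N (left out, the last holds). Time passes only in rows, so rows that repeat a pose let the fingers close. It gives the time, the measured TCP pose, the force and the opening at its end, in the units of the state.
- state(): the state, without advancing time (a new reading comes with each control period).
- snapshot(name): name is "side" or "top" or "wrist"; returns the picture (480x640x3 uint8, red, green, blue); there is no depth.
- camera_params(name): a dict with "mtx" (3x3 intrinsics, pixels), "rvec" (rotation vector, rad) and "tvec" (3), from world to camera coordinates, as OpenCV has them; the wrist camera has in their place "T_tool_cam" (4x4, takes a point from camera to tool coordinates, whose origin is the TCP and whose axes are the tool frame's). Camera axes: x right, y down, z forward; pixel columns grow to the right and rows downward; lengths in m; the calibration is good to about 2 mm. A picture is of the moment at which its call begins: read the wrist's pose just before it. camera_params takes no time and is no camera call.
- job_done(): hands the job in, once; it reports no verdict.
The state is a dict: "time_s": time; "joints": joint angles; "qvel": joint speeds; "effort": joint torques, N m; "position": TCP position; "eef_rot": TCP orientation; "contact_force": force on the tool from outside, world axes, zero at the start; "ft_torque": the same for the moment, N m; "finger_gap": finger opening in m.
Only numpy, scipy, OpenCV 4.12 (cv2) and the standard library are available. Lean on these libraries where they do the work, as an engineer would, in place of code of your own. Each camera call takes 0.05 s, during which the arm holds its last target. There are 200 camera calls.

## Working session

There is one attempt and no reset: what is moved stays moved. The work goes in short steps, Python scripts to look and compute and a tool call to move; the robot and the scene stay as the last step left them, time stands still between calls to the robot, and variables do not carry over. Pictures are saved under pics/ and viewed, on a budget of 10 in all, crops included, one or two more only if the job needs it, and the job is handed in when it is done.

Besides the shell and the picture viewer there is one more tool, called by a JSON object that holds its "api" and its "payload", one argument or row to a line. apply_moves: Moves the arm, as the interface text tells. Its arguments: {"type":"object","properties":{"commands":{"type":"string"},"grip_force":{"type":"number"}},"required":["commands"]}

```bash
mkdir -p pics
cat > h.py <<'E'
from workcell import *
import numpy as np, cv2
def ray(name,u,v,st=None):
    p=camera_params(name)
    K=np.array(p["mtx"],float)
    d=np.linalg.inv(K)@np.array([u,v,1.])
    if name=="wrist":
        T=np.array(p["T_tool_cam"]);R=np.array(st["eef_rot"]);t=np.array(st["position"])
        return R@T[:3,3]+t, R@T[:3,:3]@d
    R=cv2.Rodrigues(np.array(p["rvec"],float))[0];t=np.array(p["tvec"],float).ravel()
    return -R.T@t, R.T@d
def onz(name,u,v,z,st=None):
    o,d=ray(name,u,v,st); return o+d*(z-o[2])/d[2]
def proj(name,P,st=None):
    p=camera_params(name);K=np.array(p["mtx"],float)
    if name=="wrist":
        T=np.array(p["T_tool_cam"]);R=np.array(st["eef_rot"]);t=np.array(st["position"])
        c=T[:3,:3].T@(R.T@(np.array(P)-t)-T[:3,3])
    else:
        c=cv2.Rodrigues(np.array(p["rvec"],float))[0]@np.array(P)+np.array(p["tvec"],float).ravel()
    q=K@c; return q[:2]/q[2]
E
python3 - <<'E'
from h import *
np.set_printoptions(precision=4,suppress=True)
s=state();print(s)
for n in ["top","side"]:
    cv2.imwrite(f"pics/{n}0.png",snapshot(n)[:,:,::-1]); print(n,ray(n,320,240))
print(camera_params("wrist"))
E
```

```text
{'time_s': 0.0, 'joints': array([ 55.4012,   9.1129,  91.5734,  -0.0007,  79.4248, -12.0376]), 'qvel': array([-0.0732,  0.0309, -0.0338,  0.0155, -0.0423, -0.0262]), 'effort': array([  0.0021, -39.5971, -33.1441,  -0.    ,   0.008 ,   0.    ]), 'position': array([0.2203, 0.5305, 0.2303]), 'eef_rot': array([[ 0.3837,  0.9235, -0.0011],
       [ 0.9235, -0.3837, -0.0016],
       [-0.0019, -0.0004, -1.    ]]), 'contact_force': array([-0.3988, -0.6455, -0.4475]), 'ft_torque': array([ 0.0689, -0.0352, -0.0114]), 'finger_gap': 0.08560942339547273}
top (array([0.4577, 0.12  , 0.944 ]), array([ 0.1149, -0.0061, -0.9936]))
side (array([0.4166, 0.8648, 0.4346]), array([ 0.1778, -0.8935, -0.4124]))
{'mtx': array([[345.5212,   0.    , 320.3671],
       [  0.    , 345.5212, 240.5538],
       [  0.    ,   0.    ,   1.    ]]), 'T_tool_cam': array([[ 1.    , -0.0003,  0.0001,  0.0005],
       [ 0.0002,  0.9555,  0.295 , -0.0757],
       [-0.0002, -0.295 ,  0.9555, -0.1433],
       [ 0.    ,  0.    ,  0.    ,  1.    ]])}
```

View pics/top0.png

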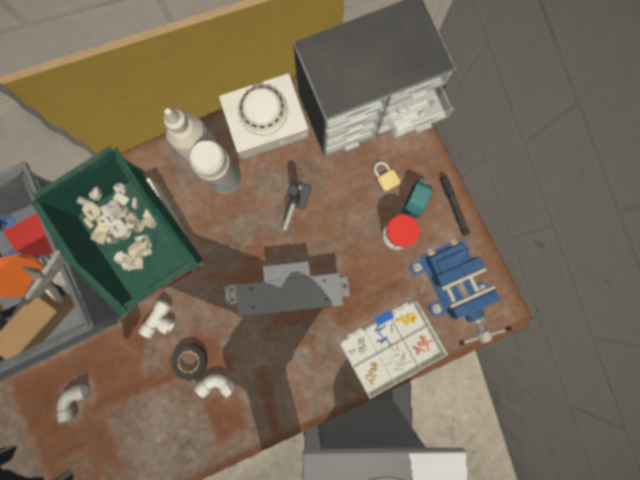

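View pics/side0.png

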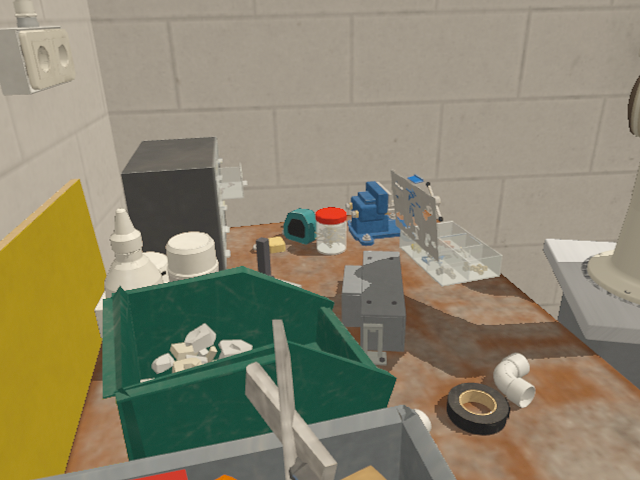

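The top view shows the case at about (287,292) with its hood on the upper side, the key at about (300,190) with its peg pointing down to (286,228), and the can at (215,165). In the side view the keeper is at about (374,342). I'll enlarge the top view around the case and key.

Run:
```python
from h import *
np.set_printoptions(precision=4,suppress=True)
im=cv2.imread("pics/top0.png")
c=im[165:325,210:370]; cv2.imwrite("pics/c1.png",cv2.resize(c,None,fx=3.75,fy=3.75,interpolation=cv2.INTER_CUBIC))
print(onz("top",300,190,0),onz("top",287,292,.06))
print(proj("top",[0.5,0,0]),proj("top",[0.6,0,0]),proj("top",[0.5,0.1,0]))
```

```text
[0.6725 0.1537 0.    ] [0.4617 0.1793 0.06  ]
[376.7999 271.5774] [375.135  222.9658] [327.6329 272.4895]
```

View pics/c1.png

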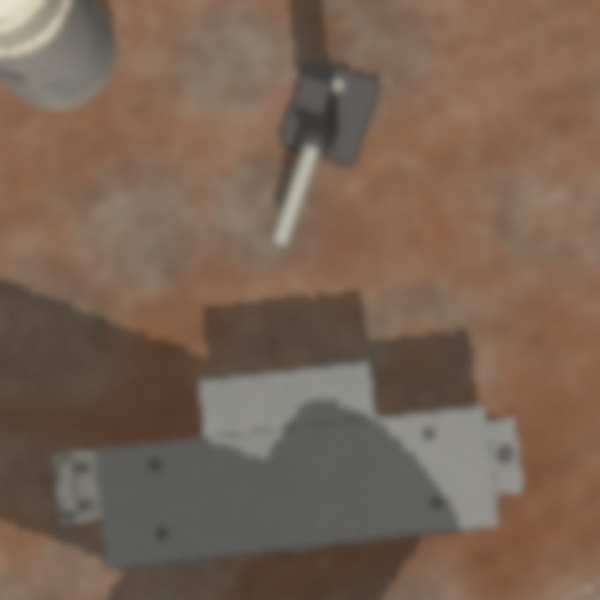

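The crop shows the hood roof corners at crop (200,380) and (371,362), the body back corners at (98,450) and (484,406), and the front corners at (107,566) and (498,525). The peg runs from (313,147) to its tip at (280,243).

Run:
```python
from h import *
np.set_printoptions(precision=4,suppress=True)
f=lambda u,v,z:onz("top",210+(u+.5)/3.75-.5,165+(v+.5)/3.75-.5,z)[:2]
A=[f(*p,.06) for p in [(200,380),(371,362),(484,406),(498,525),(107,566)]]
print(np.array(A))
M=np.array([[45,44],[45,-44],[16,-100],[-45,-100],[-45,100]])/1000
# rigid fit
a=np.array(A);ca,cm=a.mean(0),M.mean(0);U,S,V=np.linalg.svd((M-cm).T@(a-ca));R=(U@V).T
if np.linalg.det(R)<0: print("refl")
t=ca-R@cm;print("case",t,np.degrees(np.arctan2(R[1,0],R[0,0])));print((M@R.T+t-a)*1000)
tip=f(280,243,.038);root=f(313,147,.038);d=(root-tip);d/=np.linalg.norm(d)
print("tip",tip,"key yaw",np.degrees(np.arctan2(d[1],d[0])),"post",tip+.068*d, "posttop pix",(f(313,95,.108)))
```

```text
[[0.5121 0.2248]
 [0.5196 0.1373]
 [0.4961 0.0802]
 [0.4361 0.0746]
 [0.419  0.2723]]
case [0.4717 0.1775] 4.943133053517075
[[ 0.6452  0.4397]
 [ 0.6764  0.2596]
 [ 0.0982 -0.9551]
 [-0.6242 -0.6393]
 [-0.7957  0.8951]]
tip [0.585  0.1847] key yaw -19.5183431007923 post [0.6491 0.1619] posttop pix [0.6483 0.1626]
```

{"api": "apply_moves", "payload": {
  "commands": "0.05 -0.04 0 1 1;0.1 -0.085 0 3 1;0.15 -0.13 0 3 1;0.2 -0.17 0 3 1;0.25 -0.215 0 3 1;0.285 -0.245 0 3 1;0.32 -0.275 0 3 1;0.35 -0.30 0 3 1"
}}

```text
time_s: 0.9
position: [0.5252, 0.2689, 0.2309]
eef_rot: [[0.335, 0.942, -0.001], [0.942, -0.335, -0.0], [-0.0, -0.001, -1.0]]
contact_force: [0.1, 0.6, 0.5]
finger_gap: 0.0853
```

{"api": "apply_moves", "payload": {
  "commands": "0.03 -0.03 0 0 1;0.06 -0.055 -0.01 0 1;0.078 -0.069 -0.02 0 1;0.078 -0.069 -0.02 0 1;0.078 -0.069 -0.02 0 1"
}}

```text
time_s: 1.4
position: [0.6017, 0.2014, 0.2105]
eef_rot: [[0.336, 0.942, -0.002], [0.942, -0.336, 0.0], [-0.001, -0.002, -1.0]]
contact_force: [0.7, -0.2, 0.1]
finger_gap: 0.0855
```

Run:
```python
from h import *
np.set_printoptions(precision=4,suppress=True)
s=state();im=snapshot("wrist")[:,:,::-1]
print(s["time_s"],s["position"],s["eef_rot"],s["contact_force"])
cv2.imwrite("pics/w1.png",im)
import pickle;pickle.dump(s,open("w1.pkl","wb"))
print("post expected",proj("wrist",[.649,.162,.108],s),"tip",proj("wrist",[.585,.1847,.038],s))
```

```text
1.4 [0.6017 0.2014 0.2105] [[ 0.3356  0.942  -0.002 ]
 [ 0.942  -0.3356  0.0002]
 [-0.0005 -0.0019 -1.    ]] [ 0.6712 -0.1789  0.1049]
post expected [292.8862 310.2382] tip [296.8187 208.1243]
```

View pics/w1.png

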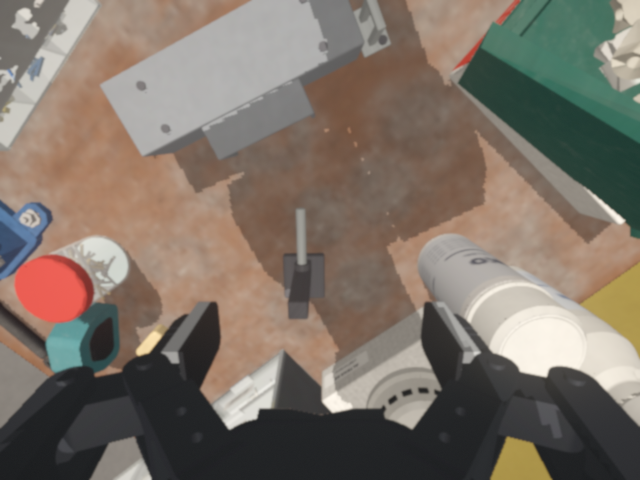

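The wrist view shows the post top centred near (298,304), the peg tip at (301,209), and the hood roof corners at about (221,159) and (313,112). The space around the post is clear for the fingers.

Run:
```python
from h import *
np.set_printoptions(precision=4,suppress=True)
import pickle;s=pickle.load(open("w1.pkl","rb"))
w=lambda u,v,z:onz("wrist",u,v,z,s)[:2]
p=w(298.5,304,.108);t=w(301,209.5,.038);r=w(301.5,262,.038);d=p-t
print("post",p,"tip",t,"root",r,np.linalg.norm(d),np.degrees(np.arctan2(d[1],d[0])),np.degrees(np.arctan2(*(r-t)[::-1])))
a=w(221,159,.06);b=w(313,112,.06);print(a,b,np.linalg.norm(a-b),np.degrees(np.arctan2(-(a-b)[0],(a-b)[1])) )
g=cv2.cvtColor(cv2.imread("pics/w1.png"),6)
print(g[285:322:3,280:316:3])
```

```text
post [0.6454 0.1681] tip [0.5875 0.1879] root [0.6365 0.1701] 0.061123130962453004 -18.871225477812175 -20.024907729031632
[0.5214 0.1431] [0.5126 0.2275] 0.084871183224331 -174.06376454365915
[[144 102  89  90  66  63  63  62  62  62  75  91]
 [146 132  95  96  64  64  63  62  62  61  79  91]
 [146 138 124 111  63  63  62  62  61  62  82  92]
 [148 141 125  96  62  63  62  61  62  62  83  91]
 [143 149 130  81  63  62  62  62  62  62  84  91]
 [139 146 142  74  64  64  64  62  64  64  94  95]
 [139 142 134  87  85  87  85  86  87  78 120  98]
 [147 147 140  91  91  90  89  91  91  82 131 121]
 [149 147 144  90  90  88  90  91  92  85 131 132]
 [150 148 145  92  87  88  91  92  92  89 137 139]
 [151 149 145  91  88  91  90  92  91  98 147 148]
 [150 147 142 107  99 100 104 105 105 125 152 144]
 [146 144 144 139 135 134 138 143 145 148 148 143]]
```

{"api": "apply_moves", "payload": {
  "commands": "0.025 -0.018 0 0 1;0.047 -0.036 0 0 1;0.047 -0.036 -0.04 0 1;0.047 -0.036 -0.08 0 1;0.047 -0.036 -0.115 0 1;0.047 -0.036 -0.132 0 1;0.047 -0.036 -0.132 0 1;0.047 -0.036 -0.132 0 1"
}}

```text
time_s: 2.25
position: [0.6501, 0.1663, 0.0812]
eef_rot: [[0.334, 0.943, 0.003], [0.943, -0.334, 0.0], [0.001, 0.002, -1.0]]
contact_force: [-0.1, -0.2, 1.4]
finger_gap: 0.0856
```

Run:
```python
from h import *
np.set_printoptions(precision=4,suppress=True)
import pickle;s=pickle.load(open("w1.pkl","rb"))
print("post",onz("wrist",299,310.5,.108,s))
s=state();print(s["position"],s["contact_force"])
cv2.imwrite("pics/w2.png",snapshot("wrist")[:,:,::-1])
```

```text
post [0.6508 0.1665 0.108 ]
[0.6501 0.1663 0.0812] [-0.0991 -0.217   1.4322]
```

View pics/w2.png

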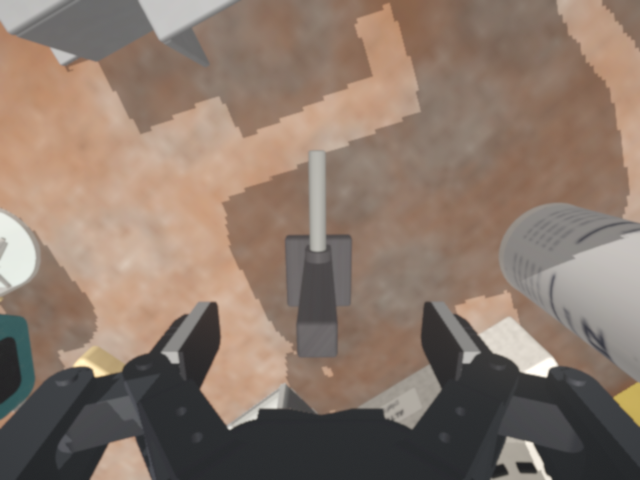

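The post is centred between the fingers and the peg is straight along the image column (~317), so I'll grip.

{"api": "apply_moves", "payload": {
  "commands": "0 0 -0.004 0 0.6;0 0 -0.004 0 0.3;0 0 -0.004 0 0;0 0 -0.004 0 0;0 0 -0.004 0 0;0 0 -0.004 0 0;0 0 -0.004 0 0;0 0 -0.004 0 0",
  "grip_force": 80
}}

```text
time_s: 3.1
position: [0.6494, 0.1654, 0.0757]
eef_rot: [[0.335, 0.942, 0.0], [0.942, -0.335, -0.0], [-0.0, 0.0, -1.0]]
contact_force: [-1.5, -1.5, 3.2]
finger_gap: 0.0148
```

Run:
```python
from h import *
np.set_printoptions(precision=4,suppress=True)
s=state();print(s["position"],s["eef_rot"],s["contact_force"],s["ft_torque"],s["finger_gap"])
import pickle;pickle.dump(s,open("w3.pkl","wb"))
im=snapshot("wrist");cv2.imwrite("pics/w3.png",im[:,:,::-1])
g=im.astype(int).sum(2)//3
print(g[130:170:2,316]);print(g[200,296:340:2],g[160,296:340:2])
```

```text
[0.6494 0.1654 0.0757] [[ 0.3349  0.9423  0.0004]
 [ 0.9423 -0.3349 -0.0003]
 [-0.0001  0.0004 -1.    ]] [-1.4957 -1.5173  3.161 ] [-0.2453  0.1623 -0.0256] 0.014827110089045584
[174 172 170 168 166 166 167 167 168 169 165 164 179 181 181 181 181 181
 181 181]
[119 119 119 117 116 116 115 119 150 172 182 185 187 184 176 165 139 121
 120 120 120 122] [170 171 170 170 169 167 166 160 159 173 181 184 185 182 178 168 146 127
 124 123 123 124]
```

Run:
```python
from h import *
np.set_printoptions(precision=4,suppress=True)
import pickle;s=pickle.load(open("w3.pkl","rb"))
t=onz("wrist",320,153.5,.040,s)
loc=np.array(s["eef_rot"]).T@(t-s["position"]);print("tip",t,"tool frame",loc)
c=np.array([.4717,.1775]);a=np.radians(4.94);R=np.array([[np.cos(a),-np.sin(a)],[np.sin(a),np.cos(a)]])
L=-loc[1]
print("axes",R)
for x,y in [(60,-30),(12,-30),(12,10)]: print(x,y,c+R@(np.array([x,y])/1000+[L,0]), c+R@(np.array([x,y])/1000+[L,0])-s["position"][:2])
```

```text
tip [0.5871 0.1879 0.04  ] tool frame [ 0.0004 -0.0663  0.0356]
axes [[ 0.9963 -0.0861]
 [ 0.0861  0.9963]]
60 -30 [0.6001 0.1585] [-0.0493 -0.0069]
12 -30 [0.5523 0.1544] [-0.0971 -0.011 ]
12 10 [0.5488 0.1942] [-0.1006  0.0288]
```

{"api": "apply_moves", "payload": {
  "commands": "0 0 0.002 0 0;0 0 0.004 4 0;0 0 0.004 9 0;0 0 0.004 14 0;-0.01 -0.002 0.004 19 0;-0.025 -0.004 0.004 24.5 0;-0.04 -0.006 0.004 24.5 0;-0.049 -0.007 0.004 24.5 0"
}}

```text
time_s: 3.95
position: [0.5979, 0.1586, 0.0776]
eef_rot: [[-0.086, 0.996, -0.004], [0.996, 0.086, 0.0], [0.0, -0.004, -1.0]]
contact_force: [-0.1, 0.2, -4.3]
finger_gap: 0.0147
```

{"api": "apply_moves", "payload": {
  "commands": "0 0 0 0 0;0 0 0 0 0;0 0 0 0 0"
}}

```text
time_s: 4.25
position: [0.6009, 0.1586, 0.0794]
eef_rot: [[-0.086, 0.996, 0.001], [0.996, 0.086, 0.0], [0.0, 0.001, -1.0]]
contact_force: [-0.1, 0.3, -3.8]
finger_gap: 0.0148
```

Run:
```python
from h import *
np.set_printoptions(precision=4,suppress=True)
s=state();print(s["position"],s["eef_rot"],s["contact_force"],s["ft_torque"],s["finger_gap"])
import pickle;pickle.dump(s,open("w4.pkl","wb"))
im=snapshot("wrist");cv2.imwrite("pics/w4.png",im[:,:,::-1])
```

```text
[0.6009 0.1586 0.0794] [[-0.0858  0.9963  0.0008]
 [ 0.9963  0.0858  0.0001]
 [ 0.0001  0.0008 -1.    ]] [-0.1247  0.3218 -3.7939] [ 0.0306 -0.0018 -0.0205] 0.014796101153337153
```

View pics/w4.png

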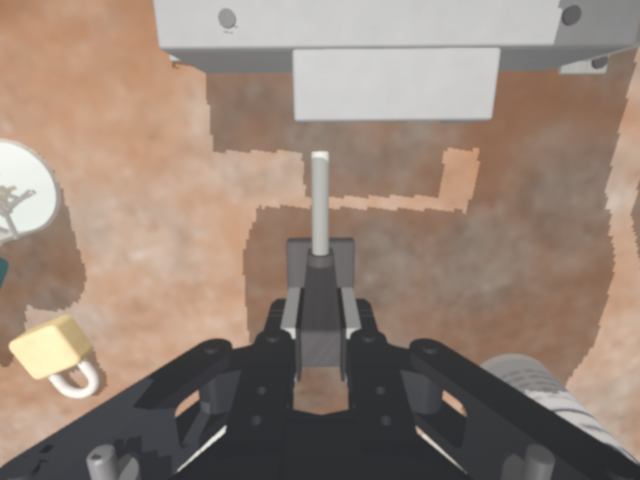

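The peg at (320,154) points squarely at the hood edge, which runs from (294,121) to (491,120). I'll check its offset to the hood from this view.

Run:
```python
from h import *
np.set_printoptions(precision=4,suppress=True)
import pickle;s=pickle.load(open("w4.pkl","rb"))
im=cv2.imread("pics/w4.png").astype(int)
print(im[112,284:302].sum(1)//3, im[112,484:504].sum(1)//3); print(im[110:130,300].sum(1)//3,im[110:130,480].sum(1)//3)
def tool(u,v,z): return np.array(s["eef_rot"]).T@(onz("wrist",u,v,z,s)-s["position"])
print(tool(294,121,.06),tool(492.5,120.5,.06),tool(320,153.5,.044))
```

```text
[119 119 119 120 119 119 119 119 122 138 165 187 199 205 207 207 207 207] [202 201 201 201 200 199 194 180 153 126 113 111 111 111 111 111 111 110
 110 110]
[207 207 207 207 207 207 207 206 199 185 165 143 128 123 123 123 124 125
 126 126] [203 203 203 203 203 202 199 189 172 152 131 118 114 113 112 113 112 112
 112 112]
[-0.011  -0.0809  0.0193] [ 0.0773 -0.0811  0.0193] [ 0.0006 -0.066   0.0353]
```

{"api": "apply_moves", "payload": {
  "commands": "-0.008 0.0008 -0.0025 0 0;-0.016 0 -0.0025 0 0;-0.024 -0.0006 -0.0025 0 0;-0.032 -0.0013 -0.0025 0 0;-0.040 -0.002 -0.0025 0 0;-0.044 -0.0024 -0.0025 0 0;-0.046 -0.0025 -0.0025 0 0;-0.046 -0.0025 -0.0025 0 0"
}}

```text
time_s: 5.1
position: [0.5541, 0.1561, 0.0769]
eef_rot: [[-0.086, 0.996, 0.0], [0.996, 0.086, 0.0], [-0.0, 0.0, -1.0]]
contact_force: [0.4, -0.4, -4.1]
finger_gap: 0.0146
```

{"api": "apply_moves", "payload": {
  "commands": "-0.001 0 0 0 0;-0.002 0 0 0 0;-0.003 0 0 0 0;-0.003 0 0 0 0;-0.003 0 0 0 0"
}}

```text
time_s: 5.6
position: [0.5517, 0.156, 0.077]
eef_rot: [[-0.086, 0.996, 0.001], [0.996, 0.086, 0.0], [-0.0, 0.001, -1.0]]
contact_force: [1.5, -0.5, -3.8]
finger_gap: 0.0151
```

{"api": "apply_moves", "payload": {
  "commands": "-0.001 0 0 0 0;-0.002 0 0 0 0;-0.002 0 0 0 0;-0.002 0 0 0 0"
}}

```text
time_s: 6.0
position: [0.5496, 0.156, 0.0771]
eef_rot: [[-0.086, 0.996, 0.001], [0.996, 0.086, -0.0], [-0.0, 0.001, -1.0]]
contact_force: [2.6, -0.4, -5.1]
finger_gap: 0.0148
```

{"api": "apply_moves", "payload": {
  "commands": "-0.001 0 0 0 0;-0.001 0 0 0 0;-0.001 0 0 0 0"
}}

```text
time_s: 6.3
position: [0.5485, 0.156, 0.077]
eef_rot: [[-0.086, 0.996, 0.001], [0.996, 0.086, -0.0], [-0.0, 0.001, -1.0]]
contact_force: [3.2, -1.7, -3.2]
finger_gap: 0.0147
```

{"api": "apply_moves", "payload": {
  "commands": "0 0.001 0 0 0;-0.0001 0.002 0 0 0;-0.0002 0.003 0 0 0;-0.0003 0.004 0 0 0;-0.0003 0.004 0 0 0"
}}

```text
time_s: 6.8
position: [0.5478, 0.1602, 0.0767]
eef_rot: [[-0.086, 0.996, -0.0], [0.996, 0.086, 0.0], [0.0, -0.0, -1.0]]
contact_force: [4.4, 0.1, -4.5]
finger_gap: 0.0151
```

{"api": "apply_moves", "payload": {
  "commands": "0 0.001 0 0 0;-0.0001 0.002 0 0 0;-0.0002 0.003 0 0 0;-0.0003 0.004 0 0 0;-0.0003 0.004 0 0 0"
}}

```text
time_s: 7.3
position: [0.5476, 0.1642, 0.0768]
eef_rot: [[-0.086, 0.996, -0.0], [0.996, 0.086, 0.0], [0.0, -0.0, -1.0]]
contact_force: [3.4, -0.7, -4.6]
finger_gap: 0.0148
```

{"api": "apply_moves", "payload": {
  "commands": "0 0.001 0 0 0;-0.0001 0.002 0 0 0;-0.0002 0.003 0 0 0;-0.0003 0.004 0 0 0;-0.0003 0.004 0 0 0"
}}

```text
time_s: 7.8
position: [0.5472, 0.1682, 0.0768]
eef_rot: [[-0.086, 0.996, -0.0], [0.996, 0.086, 0.0], [0.0, -0.0, -1.0]]
contact_force: [3.2, -1.5, -4.4]
finger_gap: 0.015
```

Still on the bar; continuing one step at a time.

{"api": "apply_moves", "payload": {
  "commands": "0 0.001 0 0 0;-0.0001 0.002 0 0 0;-0.0002 0.003 0 0 0;-0.0003 0.004 0 0 0;-0.0003 0.004 0 0 0"
}}

```text
time_s: 8.3
position: [0.5469, 0.1722, 0.0768]
eef_rot: [[-0.086, 0.996, -0.0], [0.996, 0.086, 0.0], [0.0, -0.0, -1.0]]
contact_force: [3.7, -1.1, -4.6]
finger_gap: 0.0147
```

{"api": "apply_moves", "payload": {
  "commands": "0 0.001 0 0 0;-0.0001 0.002 0 0 0;-0.0002 0.003 0 0 0;-0.0003 0.004 0 0 0;-0.0003 0.004 0 0 0"
}}

```text
time_s: 8.8
position: [0.5466, 0.1762, 0.0768]
eef_rot: [[-0.086, 0.996, -0.0], [0.996, 0.086, 0.0], [0.0, -0.0, -1.0]]
contact_force: [2.5, -0.8, -5.1]
finger_gap: 0.0148
```

{"api": "apply_moves", "payload": {
  "commands": "0 0.001 0 0 0;-0.0001 0.002 0 0 0;-0.0002 0.003 0 0 0;-0.0003 0.004 0 0 0;-0.0003 0.004 0 0 0"
}}

```text
time_s: 9.3
position: [0.5463, 0.1803, 0.0768]
eef_rot: [[-0.086, 0.996, -0.0], [0.996, 0.086, 0.0], [0.0, -0.0, -1.0]]
contact_force: [3.7, -0.4, -5.0]
finger_gap: 0.0146
```

{"api": "apply_moves", "payload": {
  "commands": "0 0.001 0 0 0;-0.0001 0.002 0 0 0;-0.0002 0.003 0 0 0;-0.0003 0.004 0 0 0;-0.0003 0.004 0 0 0"
}}

```text
time_s: 9.8
position: [0.5449, 0.1844, 0.0761]
eef_rot: [[-0.086, 0.996, -0.003], [0.996, 0.086, 0.0], [0.0, -0.003, -1.0]]
contact_force: [-0.5, 0.3, -5.0]
finger_gap: 0.0148
```

The force dropped out, so the slot is found with the peg tip near y≈-3 mm. Pushing in.

{"api": "apply_moves", "payload": {
  "commands": "-0.001 0 0 0 0;-0.002 -0.0002 0 0 0;-0.003 -0.0003 0 0 0;-0.004 -0.0003 0 0 0;-0.005 -0.0004 0 0 0;-0.005 -0.0004 0 0 0"
}}

```text
time_s: 10.4
position: [0.5409, 0.1836, 0.0768]
eef_rot: [[-0.086, 0.996, -0.0], [0.996, 0.086, -0.0], [0.0, -0.0, -1.0]]
contact_force: [-0.3, -0.5, -4.2]
finger_gap: 0.0149
```

{"api": "apply_moves", "payload": {
  "commands": "-0.001 0 0 0 0;-0.002 -0.0002 0 0 0;-0.003 -0.0003 0 0 0;-0.0045 -0.0004 0 0 0;-0.006 -0.0005 0 0 0;-0.007 -0.0006 0 0 0;-0.007 -0.0006 0 0 0"
}}

```text
time_s: 11.1
position: [0.5339, 0.1831, 0.0768]
eef_rot: [[-0.086, 0.996, -0.0], [0.996, 0.086, -0.0], [-0.0, -0.0, -1.0]]
contact_force: [-0.5, -0.1, -4.4]
finger_gap: 0.0149
```

Peg is ~15 mm past the rest face with no load. Sliding left with a firmer grip.

{"api": "apply_moves", "payload": {
  "commands": "0 0.001 0 0 0;-0.0001 0.002 0 0 0;-0.0002 0.003 0 0 0;-0.0003 0.004 0 0 0;-0.0004 0.005 0 0 0;-0.0005 0.006 0 0 0;-0.0005 0.006 0 0 0",
  "grip_force": 115
}}

```text
time_s: 11.8
position: [0.5339, 0.1877, 0.0768]
eef_rot: [[-0.087, 0.996, 0.0], [0.996, 0.087, -0.003], [-0.003, 0.0, -1.0]]
contact_force: [0.6, -6.6, -4.3]
finger_gap: 0.0143
```

{"api": "apply_moves", "payload": {
  "commands": "-0.0001 0.0015 0 0 0;-0.0003 0.003 0 0 0;-0.0004 0.0045 0 0 0;-0.0005 0.006 0 0 0;-0.0005 0.006 0 0 0"
}}

```text
time_s: 12.3
position: [0.5333, 0.1934, 0.0768]
eef_rot: [[-0.088, 0.996, 0.0], [0.996, 0.088, -0.004], [-0.004, -0.0, -1.0]]
contact_force: [0.6, -7.0, -4.4]
finger_gap: 0.0142
```

{"api": "apply_moves", "payload": {
  "commands": "-0.0001 0.0015 0 0 0;-0.0003 0.003 0 0 0;-0.0004 0.0045 0 0 0;-0.0005 0.006 0 0 0;-0.0005 0.006 0 0 0"
}}

```text
time_s: 12.8
position: [0.5328, 0.1994, 0.0767]
eef_rot: [[-0.088, 0.996, 0.0], [0.996, 0.088, -0.004], [-0.004, -0.0, -1.0]]
contact_force: [1.4, -8.2, -3.7]
finger_gap: 0.0143
```

{"api": "apply_moves", "payload": {
  "commands": "-0.0001 0.0015 0 0 0;-0.0003 0.003 0 0 0;-0.0004 0.004 0 0 0;-0.0004 0.004 0 0 0"
}}

```text
time_s: 13.2
position: [0.5324, 0.2034, 0.0767]
eef_rot: [[-0.087, 0.996, 0.0], [0.996, 0.087, -0.004], [-0.004, -0.0, -1.0]]
contact_force: [1.1, -8.5, -4.3]
finger_gap: 0.0144
```

{"api": "apply_moves", "payload": {
  "commands": "-0.0001 0.001 0 0 0;-0.0002 0.002 0 0 0;-0.0002 0.002 0 0 0"
}}

```text
time_s: 13.5
position: [0.5322, 0.2053, 0.0767]
eef_rot: [[-0.087, 0.996, 0.0], [0.996, 0.087, -0.004], [-0.004, -0.0, -1.0]]
contact_force: [0.3, -7.5, -4.4]
finger_gap: 0.0144
```

Run:
```python
from h import *
np.set_printoptions(precision=4,suppress=True)
s=state();print(s["position"],s["contact_force"],s["ft_torque"])
a=snapshot("top")[240:325,210:330,::-1];b=snapshot("side")[230:380,320:440,::-1]
w=snapshot("wrist")[60:380,200:440,::-1]
a=cv2.resize(a,(480,340),interpolation=2);b=cv2.resize(b,(320,400),interpolation=2)
c=np.zeros((600,800,3),np.uint8);c[:340,:480]=a;c[:400,480:]=b;c[345:585,:180]=cv2.resize(w,(180,240));cv2.imwrite("pics/c5.png",c)
```

```text
[0.5322 0.2053 0.0767] [ 0.2996 -7.5266 -4.4129] [-1.6184 -0.1264  0.4041]
```

View pics/c5.png

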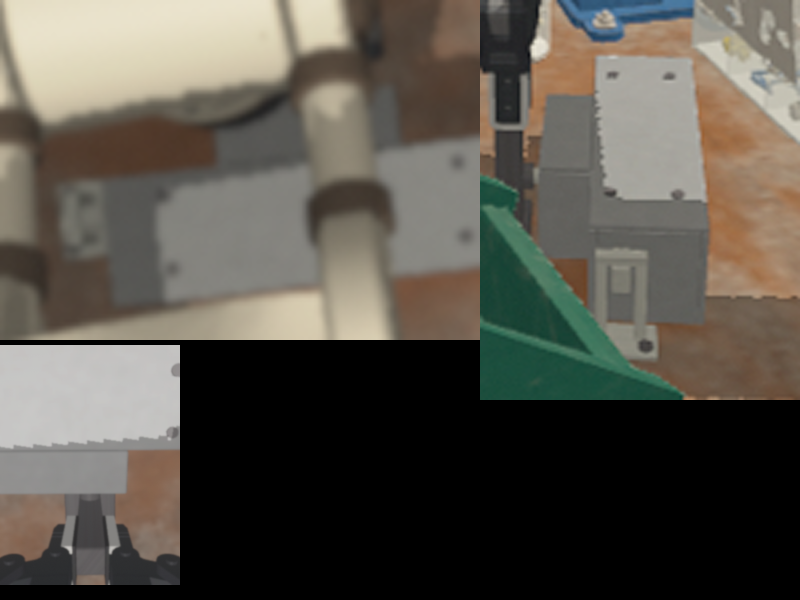

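The side crop shows the bolt end now inside the keeper, at about (621,280). The wrist crop shows the key still square in the fingers. I'll push on to the stop.

{"api": "apply_moves", "payload": {
  "commands": "-0.0001 0.001 0 0 0;-0.0002 0.002 0 0 0;-0.0002 0.002 0 0 0"
}}

```text
time_s: 13.95
position: [0.532, 0.2073, 0.0767]
eef_rot: [[-0.087, 0.996, 0.0], [0.996, 0.087, -0.004], [-0.004, -0.0, -1.0]]
contact_force: [0.8, -7.2, -4.8]
finger_gap: 0.014
```

{"api": "apply_moves", "payload": {
  "commands": "-0.0001 0.001 0 0 0;-0.0001 0.0015 0 0 0;-0.0001 0.0015 0 0 0"
}}

```text
time_s: 14.25
position: [0.5319, 0.2088, 0.0767]
eef_rot: [[-0.087, 0.996, 0.0], [0.996, 0.087, -0.004], [-0.004, -0.0, -1.0]]
contact_force: [1.6, -7.6, -4.7]
finger_gap: 0.0142
```

{"api": "apply_moves", "payload": {
  "commands": "0 0.0005 0 0 0;-0.0001 0.001 0 0 0;-0.0001 0.001 0 0 0"
}}

```text
time_s: 14.55
position: [0.5318, 0.2098, 0.0767]
eef_rot: [[-0.087, 0.996, 0.0], [0.996, 0.087, -0.004], [-0.004, -0.0, -1.0]]
contact_force: [1.2, -8.4, -3.9]
finger_gap: 0.0144
```

{"api": "apply_moves", "payload": {
  "commands": "0 0.0005 0 0 0;-0.0001 0.001 0 0 0;-0.0001 0.001 0 0 0"
}}

```text
time_s: 14.85
position: [0.5317, 0.2108, 0.0767]
eef_rot: [[-0.087, 0.996, 0.0], [0.996, 0.087, -0.004], [-0.004, -0.0, -1.0]]
contact_force: [1.1, -8.2, -4.1]
finger_gap: 0.0142
```

{"api": "apply_moves", "payload": {
  "commands": "0 0.0005 0 0 0;-0.0001 0.001 0 0 0;-0.0001 0.001 0 0 0"
}}

```text
time_s: 15.15
position: [0.5316, 0.2118, 0.0767]
eef_rot: [[-0.087, 0.996, 0.0], [0.996, 0.087, -0.004], [-0.004, -0.0, -1.0]]
contact_force: [1.5, -8.1, -4.4]
finger_gap: 0.0144
```

Run:
```python
from h import *
b=snapshot("side")[300:380,340:420,::-1];w=snapshot("wrist")[100:400,170:470,::-1]
c=np.hstack([cv2.resize(b,(400,400),interpolation=2),cv2.resize(w,(400,400))]);cv2.imwrite("pics/c6.png",c)
```

```text
(no output)
```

View pics/c6.png

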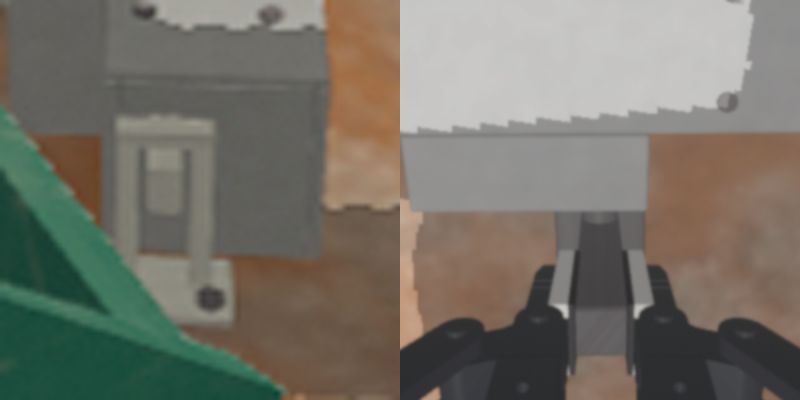

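{"api": "apply_moves", "payload": {
  "commands": "0 0.0005 0 0 0;-0.0001 0.001 0 0 0;-0.0001 0.001 0 0 0"
}}

```text
time_s: 15.55
position: [0.5316, 0.2125, 0.0767]
eef_rot: [[-0.088, 0.996, 0.0], [0.996, 0.088, -0.004], [-0.004, -0.0, -1.0]]
contact_force: [0.2, -9.2, -3.8]
finger_gap: 0.0144
```

{"api": "apply_moves", "payload": {
  "commands": "0 0.0005 0 0 0;-0.0001 0.001 0 0 0;-0.0001 0.001 0 0 0"
}}

```text
time_s: 15.85
position: [0.5316, 0.213, 0.0767]
eef_rot: [[-0.088, 0.996, 0.0], [0.996, 0.088, -0.005], [-0.005, -0.0, -1.0]]
contact_force: [0.4, -10.2, -3.4]
finger_gap: 0.0144
```

The force is rising while the motion lags, so the bolt is at its stop. I'll unload the peg sideways and check where the can is before withdrawing.

{"api": "apply_moves", "payload": {
  "commands": "0.0001 -0.001 0 0 0;0.0002 -0.002 0 0 0;0.0003 -0.003 0 0 0;0.0004 -0.004 0 0 0;0.0004 -0.004 0 0 0"
}}

```text
time_s: 16.35
position: [0.5316, 0.2112, 0.0768]
eef_rot: [[-0.086, 0.996, -0.0], [0.996, 0.086, -0.0], [-0.0, -0.0, -1.0]]
contact_force: [0.7, -4.1, -4.4]
finger_gap: 0.0144
```

Run:
```python
from h import *
np.set_printoptions(precision=4,suppress=True)
import pickle;s=pickle.load(open("w4.pkl","rb"))
for p in [(478,368,.0),(478,368,.02),(518,354,.0)]: print(onz("wrist",p[0],p[1],p[2],s))
s=pickle.load(open("w3.pkl","rb"))
print(onz("top",210,155,.17), [onz("wrist",502,255,z,s) for z in (0,.17)])
f=lambda u,v,z:onz("top",210+u/3.75,165+v/3.75,z)[:2]
print(f(60,108,0),f(113,50,0))
```

```text
[0.6852 0.287  0.    ]
[0.6709 0.2749 0.02  ]
[0.6704 0.3142 0.    ]
[0.6988 0.3023 0.17  ] [array([0.6928, 0.2802, 0.    ]), array([0.6041, 0.2112, 0.17  ])]
[0.6677 0.3082] [0.7001 0.2787]
```

{"api": "apply_moves", "payload": {
  "commands": "0.0001 -0.001 0 0 0;0.0002 -0.002 0 0 0;0.0002 -0.002 0 0 0"
}}

```text
time_s: 16.65
position: [0.5317, 0.2101, 0.0768]
eef_rot: [[-0.086, 0.996, -0.0], [0.996, 0.086, 0.001], [0.001, -0.0, -1.0]]
contact_force: [0.3, 0.3, -4.0]
finger_gap: 0.0142
```

{"api": "apply_moves", "payload": {
  "commands": "0.003 0.0003 0 0 0;0.006 0.0005 0 0 0;0.009 0.0008 0 0 0;0.012 0.001 0 0 0;0.012 0.001 0 0 0"
}}

```text
time_s: 17.15
position: [0.5444, 0.2106, 0.0769]
eef_rot: [[-0.086, 0.996, 0.0], [0.996, 0.086, 0.0], [0.0, 0.001, -1.0]]
contact_force: [-0.0, 0.2, -4.3]
finger_gap: 0.0141
```

{"api": "apply_moves", "payload": {
  "commands": "0.004 0.0003 0 0 0;0.010 0.0009 0 0 0;0.018 0.0016 0 0 0;0.026 0.0022 0 0 0;0.034 0.0029 0 0 0;0.042 0.0036 0 0 0;0.050 0.0043 0 0 0;0.056 0.0048 0 0 0"
}}

```text
time_s: 17.95
position: [0.6006, 0.2154, 0.0768]
eef_rot: [[-0.086, 0.996, 0.0], [0.996, 0.086, 0.0], [-0.0, 0.0, -1.0]]
contact_force: [0.5, 0.1, -3.9]
finger_gap: 0.0146
```

{"api": "apply_moves", "payload": {
  "commands": "0.006 0.0005 0 0 0;0.010 0.0009 0 0 0;0.010 0.0009 0 0 0;0.010 0.0009 0 0 0"
}}

```text
time_s: 18.35
position: [0.6096, 0.2163, 0.0767]
eef_rot: [[-0.086, 0.996, -0.0], [0.996, 0.086, -0.0], [-0.0, -0.0, -1.0]]
contact_force: [0.3, 0.5, -3.9]
finger_gap: 0.0142
```

Run:
```python
from h import *
s=state();print(s["position"],s["contact_force"])
w=snapshot("wrist")[:,:,::-1];cv2.imwrite("pics/w7.png",w)
```

```text
[0.60957249 0.21625617 0.07667711] [ 0.34059347  0.50074043 -3.89799503]
```

View pics/w7.png

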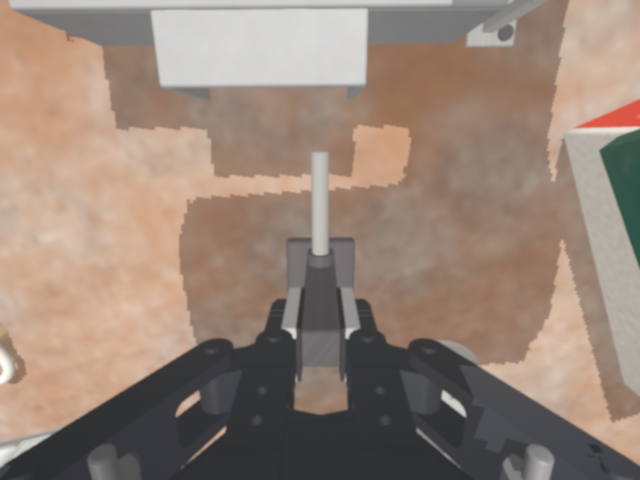

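The peg is out and straight, with its tip at (320,153) well clear of the hood edge at row 86. The key is square in the jaws. Setting it down.

{"api": "apply_moves", "payload": {
  "commands": "0 0 -0.0004 0 0;0 0 -0.0008 0 0;0 0 -0.0012 0 0;0 0 -0.0012 0 0"
}}

```text
time_s: 18.8
position: [0.6098, 0.2162, 0.0758]
eef_rot: [[-0.086, 0.996, 0.0], [0.996, 0.086, -0.0], [-0.0, 0.0, -1.0]]
contact_force: [0.0, -0.3, -2.4]
finger_gap: 0.0138
```

{"api": "apply_moves", "payload": {
  "commands": "0 0 -0.0004 0 0;0 0 -0.0004 0 0;0 0 -0.0004 0 0"
}}

```text
time_s: 19.1
position: [0.6099, 0.2163, 0.0758]
eef_rot: [[-0.086, 0.996, 0.0], [0.996, 0.086, -0.0], [-0.0, 0.0, -1.0]]
contact_force: [-3.5, -0.4, 2.1]
finger_gap: 0.0141
```

{"api": "apply_moves", "payload": {
  "commands": "0 0 0 0 0.1;0 0 0 0 0.2;0 0 0 0 0.35;0 0 0 0 0.5;0 0 0 0 0.5;0 0 0 0 0.5;0 0 0 0 0.5"
}}

```text
time_s: 19.8
position: [0.6098, 0.2163, 0.0752]
eef_rot: [[-0.086, 0.996, 0.0], [0.996, 0.086, 0.0], [0.0, 0.0, -1.0]]
contact_force: [0.5, 0.2, 0.4]
finger_gap: 0.0431
```

{"api": "apply_moves", "payload": {
  "commands": "0 0 0.01 0 0.5;0 0 0.03 0 0.5;0 0 0.06 0 0.5;0 0 0.10 0 0.5;0 0 0.14 0 0.5;0 0 0.16 0 0.5;-0.03 0 0.16 0 0.5;-0.06 0 0.16 0 0.5"
}}

```text
time_s: 20.6
position: [0.5501, 0.2162, 0.2372]
eef_rot: [[-0.086, 0.996, 0.003], [0.996, 0.086, 0.001], [0.0, 0.003, -1.0]]
contact_force: [-0.9, -0.3, -0.4]
finger_gap: 0.0427
```

{"api": "apply_moves", "payload": {
  "commands": "-0.04 0 0 0 0.5;-0.08 0 0 0 0.5;-0.12 -0.03 0 0 0.5;-0.16 -0.06 0 0 0.5;-0.18 -0.08 0 0 0.5;-0.18 -0.08 0 0 0.5;-0.18 -0.08 0 0 0.5"
}}

```text
time_s: 21.3
position: [0.3702, 0.1362, 0.2362]
eef_rot: [[-0.085, 0.996, 0.003], [0.996, 0.085, 0.0], [0.0, 0.003, -1.0]]
contact_force: [-0.0, -0.8, 0.8]
finger_gap: 0.0428
```

Run:
```python
from h import *
s=state();print(s["time_s"],s["position"],s["contact_force"],s["finger_gap"])
t=snapshot("top")[150:325,200:400,::-1];b=snapshot("side")[210:380,230:430,::-1]
c=np.hstack([cv2.resize(t,(400,350),interpolation=2),cv2.resize(b,(400,350),interpolation=2)]);cv2.imwrite("pics/c8.png",c)
```

```text
21.3 [0.37023675 0.13622919 0.23618885] [-0.03103147 -0.80045999  0.8171178 ] 0.042789764719143954
```

View pics/c8.png

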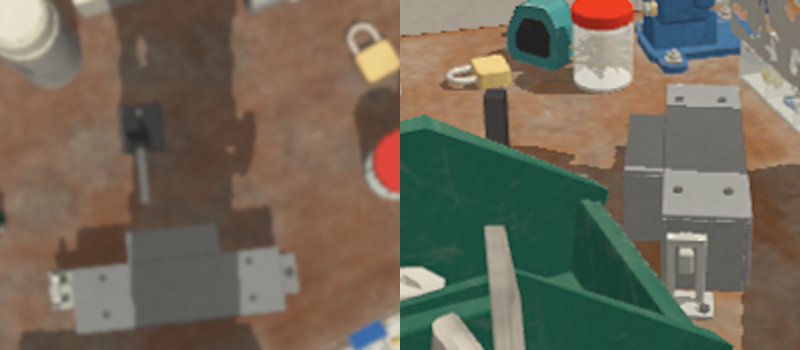

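The key stands upright behind the hood at about (143,130) in the left crop, with its peg tip clear of the hood. The bolt end shows through the keeper at about (686,260) in the right crop, and the bystanders have not moved. Handing in.

```bash
python3 -c "
from h import *
job_done();print(state()['time_s'])"
```

```text
the job is handed in; nothing more can be done
the job is handed in; nothing more can be done
```

I locked the case and handed the job in at about 21 s of the 51 s allowed.

- **Finding the slot:** I gripped the key by its post, squared it to the case (about 5° yaw) and put the peg in under the hood. Pressed on the bar at about 3 N, I swept it to the left. The press force dropped to zero with the tip at about y = -3 mm of the case.
- **Driving the bolt:** I pushed the peg about 15 mm past the bar's rest face. I then slid the bar left against about 8 N until it lagged and the force rose to 10 N, which I took as the bolt's end stop.
- **Key:** I unloaded the peg sideways, drew the key straight out with almost no load, and set it down about 29 mm clear of the hood.

**Last checks:** The final pictures show the bolt end through the keeper and the key upright behind the hood. The can, jar, tape measure and padlock look unmoved, and the arm was clear of everything. No check failed. I did not measure the bolt travel itself: that it passed 20 mm rests on the stop force, about 29 mm of tool travel less slack, and the side picture.

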